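Clamp a culture dish under a sprung hold-down arm

TASK

Set the lidded culture dish down flat between the four pins of the dish clamp on the worktop and let go of it. Then, with the arm's sliding bolt drawn back, pull the sprung arm over the dish and right down by its black handle, hold it there against its spring, and slide the bolt fully home under the keeper so that the arm stays shut by itself when you let go. Do not let the arm fly back, and leave the swab jar, scissors and rod clamp where they are.

Things in the scene. Friction and masses are not known exactly. Their poses are not given: they have to be found in the camera images.
- dish: Round, clear to whitish culture dish with lid, 56 mm diameter, 15 mm high, solid to grip at 52 mm diameter and up to 12 mm height; lies flat on the worktop at first. Origin: centre of its underside, z up.
- clamp: The dish clamp, fixed to the worktop: grey base plate 210 x 110 x 12 mm with a hinged steel arm. Origin: under the nest's centre, at worktop height; own x points from the keeper end to the hinge end, own y to the keeper's side, z up. Arm shut: it lies level over the nest, its rubber pad just above the dish, with the bolt, parallel to y, at x = -65 mm, z = 40 mm.
- nest (a point): Centre of the nest on the base plate's top face (z = 12 mm). Four pins of 8 mm diameter, 9 mm high, stand at x = +-25 mm, y = +-25 mm round it and leave about 5 mm of play round the dish; fingers pass between them along own x or y.
- hinge (a point): Middle of the arm's hinge axis, at clamp x = +75 mm, z = 40 mm; the axis runs along the clamp's y. From here the arm swings; the bolt and its handle lie 140 mm from it.
- keeper (a point): Lower edge, on the arm's side, of the keeper's ledge (clamp x = -65, y = +24, z = 49 mm). Keeper: a steel post at y = 44 to 52 mm with a ledge towards the arm, x = -80 to -50 mm, 8 mm thick. The bolt's nose (10 mm diameter, round end) goes under the ledge; with the arm on its stop it has 4 mm of room there.
- grip (a point): Middle of the bolt's black handle: a round bar, 14 mm diameter, parallel to the clamp's y, 44 mm long between two 22 mm flanges. Part of the bolt, moves with arm and bolt: clamp y = -53 mm plus the bolt's value, 140 mm from the hinge axis. The bar may turn between the fingers while the arm swings.
- bail (a joint): Angle of the sprung arm, rad: 0 shut (level, on its stop), 1.75 fully open (10 degrees beyond upright, leaning away from the keeper). A torsion spring always drives it open: about 2 N at the handle when open, 6.5 N when shut; let go unlatched it flies open. Open, the handle is at clamp x = +100, z = 178 mm.
- bolt (a joint): Travel of the bolt in the arm's end, m, along the clamp's +y: 0 drawn back, 0.022 fully home (16 mm under the ledge if the arm is shut). Friction of 1.5 N keeps it where it is left; it may be found partly or nearly fully out. Out more than 5 mm while the arm comes down, its nose strikes the keeper's top.
- jar: Bystander: clear jar of swabs, 80 mm diameter, 91 mm high, loose. Origin: centre of its underside.
- shears: Bystander: steel scissors, 51 x 128 x 7 mm, loose, flat on the worktop. Origin: centre of its underside.
- rod_clamp: Bystander: grey metal cross clamp for rods, 64 x 67 x 22 mm, loose. Origin: centre of its underside.
Not all that is in view belongs to the job. Leave any green look-alike of the dish alone. Several things have the shape of the clamp; the one meant has the colours described above.

How it is judged:
By the outcome, as a careful person would: the job done as asked, in the order asked, and still so for the second after the job is handed in, with the robot touching nothing.
It also fails if it takes over 59 s, if anything falls off the work surface, if the arm or the gripper's body presses on something with over 40 N, if the wrist force passes 120 N, or if a joint passes its speed limit or range.

ROBOT

A 6-joint arm with a two-finger parallel gripper is mounted at the origin on a cart in front of the work surface, level with it; the furniture and walls round the work are solid. World frame = base frame: x ahead of the robot, y to its left, z up, the work surface at z = 0. Lengths are in m, angles in rad, forces in N, time in s.
With the tool pointing down it reaches from about 0.25 to 0.725 m from the base axis. Payload 9.7 kg.
Tool frame: the origin (TCP) lies at the very end of the fingers, on their centre line; the grasp point (between the pads) lies 19 mm behind it; z points along the fingers, y is the line along which they close (so a half turn about z gives the same grasp; the last joint's range is limited). The gripper opens to 85 mm and grips with 20 to 120 N. Pads are 22 mm wide; open, the fingers measure 114 mm over their backs; the gripper's body (76 mm by 85 mm) begins 54 mm behind the grasp point. The pads swing forward as they close: fully open they stand 13 mm farther back than shut.
Start: joints at [-1.102, 0.087, 0.176, 1.66, 0, 1.571], TCP at [0.248, -0.491, 0.231] pointing down, gripper open.
Joint ranges: [-3.13, 3.13], [-0.85, 1.81], [-1.15, 1.24], [-2.2, 2.28], [-1.44, 1.52], [-3.14, 3.14]. Speed limits (rad/s): [2.22, 2.22, 2.57, 3.14, 3.14, 3.14].

INTERFACE

Orientations are given as a rotation vector (axis times angle).
In Python, from cell import read_state, read_camera, get_calibration, r gives the robot as it stands. The module is installed in compiled form; this text tells all that it offers.
- The arm moves only by the tool send_rows, never from a script. Its argument "moves" is one flat list of numbers, 7 for each row, row after row: the turn, a rotation vector about the world's x, y, z in units of 0.12 rad (1.0 is 0.12 rad), then the shift along the world's x, y, z in units of 5 cm (1.0 is 5 cm), then the closure, from -1 (fully open) to 1 (shut). A call has 1 to 8 rows; each row shifts and turns the commanded pose from where the row before left it; what a row does not reach is not made up. A row lasts 1/10 s, in which the tool goes at most 50 mm and 8.59 degrees, less where a joint would pass 70% of its speed; a pose out of reach is approached as far as the arm can. A call with a number of a shift or a turn outside -1 to 1 is refused whole. A call with a gripper value outside its range is refused whole. The fingers move at their own pace and stop on an object; "force" is the grip in N (left out, the last holds). Time passes only in rows, so rows that do not move let the fingers close. It gives the time, the measured TCP pose, the force, the opening and the grip force at its end, in the units of the state.
- read_state(): the state, without advancing time (a new reading comes with each control period).
- read_camera(name): name is "side" or "top"; returns the picture (480x640x3 uint8, red, green, blue); there is no depth.
- get_calibration(name): a dict with "K" (3x3 intrinsics, pixels), "view" (4x4, takes a point from world to camera coordinates). Camera axes: x right, y down, z forward; pixel columns grow to the right and rows downward; lengths in m; the calibration is good to about 2 mm. A picture is of the moment at which its call begins. get_calibration takes no time and is no camera call.
- r.hand_in(): hands the job in; it is judged then, once.
The state is a dict: "t": time; "joint_pos": joint angles; "qvel": joint speeds; "joint_efforts": joint torques, N m; "tcp_pos": TCP position; "tool_rot": TCP orientation; "ft_force": force on the tool from outside, world axes, zero at the start; "torque": the same for the moment, N m; "gripper_width": opening from 0.0 (shut) to 1.0 (fully open); "finger_force": force on a finger pad.
Only numpy, scipy, OpenCV 4.12 (cv2) and the standard library are available. Lean on these libraries where they do the work, as an engineer would, in place of code of your own. Each camera call takes 0.05 s, during which the arm holds its last target. There are 200 camera calls.

## Working session

There is one attempt and no reset: what is moved stays moved. The work goes in short steps, Python scripts to look and compute and a tool call to move; the robot and the scene stay as the last step left them, time stands still between calls to the robot, and variables do not carry over. Pictures are saved under pics/ and viewed, at most 10 in all, crops included, and the job is handed in when it is done.

Besides the shell and the picture viewer there is one more tool, called as name(argument=value, ...), one argument or row to a line, values as JSON. send_rows: Moves the arm, as the interface text tells. Shifts and turns lie within -1 to 1; 1 stands for 5 cm of shift or 0.12 rad of turn. Its arguments: {"type":"object","properties":{"moves":{"type":"array","items":{"type":"number","minimum":-1,"maximum":1}},"force":{"type":"number"}},"required":["moves"]}

```bash
mkdir -p pics
cat > h.py <<'E'
import numpy as np, cv2
from cell import read_state, read_camera, get_calibration, r
def snap(n,f):
    im=read_camera(n); cv2.imwrite(f'pics/{f}.png',im[:,:,::-1]); return im
def ray(n,u,v):
    c=get_calibration(n);V=np.array(c['view']);K=np.array(c['K'])
    o=-V[:3,:3].T@V[:3,3]; d=V[:3,:3].T@np.linalg.inv(K)@[u,v,1]; return o,d/np.linalg.norm(d)
def onz(n,u,v,z):
    o,d=ray(n,u,v); return o+d*(z-o[2])/d[2]
def proj(n,p):
    c=get_calibration(n);V=np.array(c['view']);q=np.array(c['K'])@(V[:3,:3]@np.array(p)+V[:3,3]); return q[:2]/q[2]
def two(a,b):
    (o1,d1),(o2,d2)=ray('top',*a),ray('side',*b)
    s=np.linalg.lstsq(np.c_[d1,-d2],o2-o1,rcond=None)[0]; p,q=o1+s[0]*d1,o2+s[1]*d2
    return (p+q)/2,np.linalg.norm(p-q)
E
python3 - <<'E'
from h import *
snap('top','top0');snap('side','side0')
for n in('top','side'):
    print(n,ray(n,320,240),get_calibration(n)['K'])
print(read_state())
E
```

```text
top (array([ 0.4418004 , -0.42558283,  1.16981658]), array([ 0.06997913, -0.00337992, -0.99754273])) [[505.66041492   0.         321.05547811]
 [  0.         505.66041492 238.02033629]
 [  0.           0.           1.        ]]
side (array([ 0.14313386, -1.12783372,  0.3738691 ]), array([ 0.45308321,  0.80877413, -0.37496668])) [[434.81602801   0.         313.65075044]
 [  0.         434.81602801 241.95304135]
 [  0.           0.           1.        ]]
{'t': 0.1, 'joint_pos': array([-1.10199174e+00,  8.74298589e-02,  1.75232866e-01,  1.65980660e+00,
       -3.30951516e-05,  1.57082967e+00]), 'qvel': array([-0.00063917, -0.0030264 ,  0.00223961,  0.00128128, -0.00161613,
        0.00072734]), 'joint_efforts': array([-8.86522207e-05, -5.21561372e+01,  4.65654159e+01,  1.61437184e-02,
       -5.84492454e-05,  3.50663788e-05]), 'tcp_pos': array([ 0.24840236, -0.49048588,  0.23065035]), 'tool_rot': array([-3.05455804e+00, -7.29349699e-01,  4.90867665e-04]), 'ft_force': array([0.75285026, 0.30231432, 0.45544122]), 'torque': array([-0.0131697 , -0.00547511, -0.00942356]), 'finger_force': 0.0, 'gripper_width': 1.000093372376706}
```

View pics/top0.png

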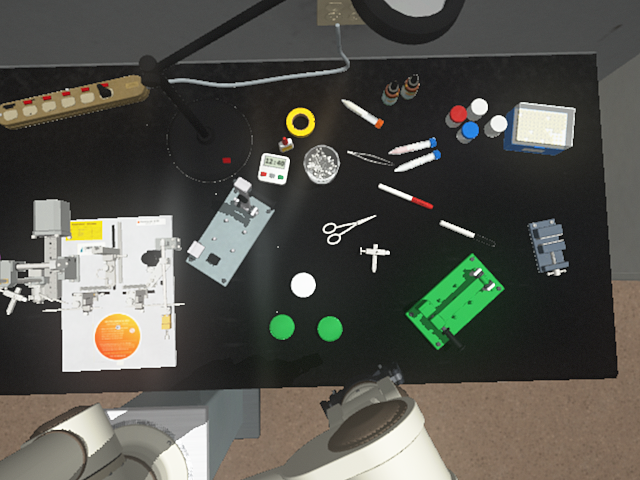

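View pics/side0.png

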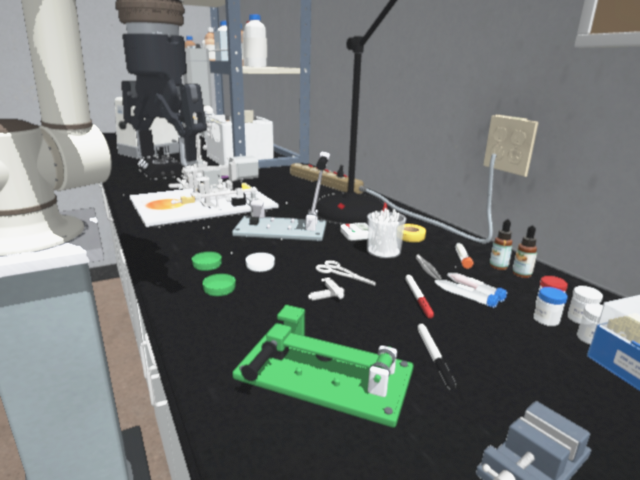

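The top view shows a white dish at (303,285) and green look-alikes of it at (282,327) and (330,328). The grey clamp is at (230,235) and its green look-alike at (455,300). The white dish and the grey clamp fit the description by colour. I'll confirm both in one enlarged crop.

Run:
```python
import cv2,numpy as np
a=cv2.imread('pics/top0.png')[170:300,180:320]; b=cv2.imread('pics/side0.png')[145:275,225:345]
a=cv2.resize(a,None,fx=3,fy=3,interpolation=2); b=cv2.resize(b,None,fx=3,fy=3,interpolation=2)
cv2.imwrite('pics/crop0.png',np.hstack([a,b])); print(a.shape,b.shape)
```

```text
(390, 420, 3) (390, 360, 3)
```

View pics/crop0.png

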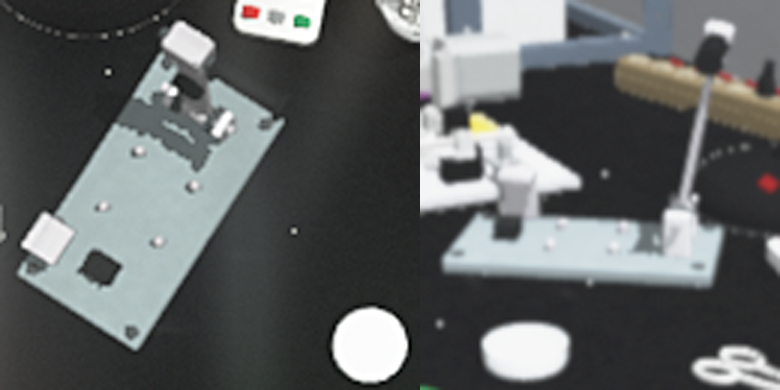

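The crop confirms the grey plate with four pins, the keeper post at the lower left and the arm open at the upper right, with the white dish nearby. Next I'll measure the plate outline, the pins and the dish.

Run:
```python
from h import *
im=cv2.imread('pics/top0.png'); hsv=cv2.cvtColor(im,cv2.COLOR_BGR2HSV)
# dish
m=((im.min(2)>200)).astype('uint8'); m[:, :280]=0;m[:,325:]=0;m[:265]=0;m[310:]=0
M=cv2.moments(m,True);u,v=M['m10']/M['m00'],M['m01']/M['m00']
D=onz('top',u,v,.014);print('dish',u,v,D, 'diam px',2*np.sqrt(M['m00']/np.pi), 2*np.sqrt(M['m00']/np.pi)/505.66*1.156)
# plate corners: crop pixel/3+offset
b,g,rr=[im[...,i].astype(int) for i in range(3)]
m=((g>100)&(g-rr>8)&(b-rr>5)&(abs(b-g)<25)).astype('uint8'); m[:, :180]=0;m[:,280:]=0;m[:180]=0;m[295:]=0
cs,_=cv2.findContours(m,0,2);c=max(cs,key=cv2.contourArea)
R=cv2.minAreaRect(c);bx=cv2.boxPoints(R)
W=np.array([onz('top',*p,.012) for p in bx]);print(bx,W,np.linalg.norm(np.diff(W,axis=0),axis=1))
cr=lambda x,y:((x+.5)/3-.5+180,(y+.5)/3-.5+170)
P=np.array([onz('top',*cr(*p),.021) for p in[(139,150),(194,186),(103,206),(157,241)]]);print('pins',P,P.mean(0))
a,b,c_,d=P;ex=((a-c_)+(b-d))/2;print('lens',np.linalg.norm(P[0]-P[1]),np.linalg.norm(P[0]-P[2]),np.degrees(np.arctan2(ex[1],ex[0])))
for nest,th in[(P.mean(0),np.arctan2(ex[1],ex[0]))]:
    X=np.array([np.cos(th),np.sin(th),0]);Y=np.array([-np.sin(th),np.cos(th),0])
    for nm,p in dict(corner1=(105,55,12),c2=(-105,55,12),c3=(-105,-55,12),c4=(105,-55,12),keeptop=(-65,38,57),grip0=(100,-53,178),grip22=(100,-31,178),block=(100,0,178),hinge=(75,0,40)).items():
        q=np.array([nest[0],nest[1],0])+(X*p[0]+Y*p[1])/1000; q[2]=p[2]/1000
        t,s=proj('top',q),proj('side',q); print(nm,q,t,(t-[180,170])*3,s,(s-[225,145])*3+[420,0])
```

```text
dish 302.84095860566447 284.5686274509804 [ 0.42226377 -0.38773382  0.014     ] diam px 24.17471718621419 0.05526633126461179
[[184.82143 261.022  ]
 [234.303   184.1677 ]
 [274.57983 210.0994 ]
 [225.09828 286.9537 ]] [[ 0.48310388 -0.11929721  0.012     ]
 [ 0.65771001 -0.23483638  0.012     ]
 [ 0.59486998 -0.32671253  0.012     ]
 [ 0.42159764 -0.21051694  0.012     ]] [0.20937192 0.11131081 0.20862579]
pins [[ 0.57462644 -0.21621717  0.021     ]
 [ 0.54602143 -0.25759865  0.021     ]
 [ 0.53262698 -0.18837262  0.021     ]
 [ 0.5049493  -0.22893656  0.021     ]] [ 0.53955604 -0.22278125  0.021     ]
lens 0.050305797062215246 0.05039120611700799 -34.224171532273274
corner1 [ 0.65730837 -0.23636025  0.012     ] [234.96473977 184.32233306] [164.89421932  42.96699918] [325.68058946 220.02618519] [722.04176837 225.07855556]
c2 [ 0.48367126 -0.11824948  0.012     ] [184.36086907 260.78605332] [ 13.08260721 272.35815995] [243.63944562 215.51559579] [475.91833685 211.54678737]
c3 [ 0.42180371 -0.20920225  0.012     ] [224.51962441 286.87853162] [133.55887324 350.63559486] [231.3839296  2
[... 276 characters left out ...]
78593 237.18836801] [256.96750614 201.29096649] [515.90251843 168.87289948]
grip0 [ 0.59243147 -0.32284717  0.178     ] [265.25415506 200.54211872] [255.76246517  91.62635615] [321.38499474 163.05221071] [709.15498422  54.15663212]
grip22 [ 0.60480498 -0.30465662  0.178     ] [255.94045981 194.58227393] [227.82137942  73.7468218 ] [322.33046577 160.94969632] [711.9913973   47.84908896]
block [ 0.62224038 -0.27902447  0.178     ] [242.84225324 186.2007158 ] [188.52675973  48.60214741] [323.5961323  158.13513931] [715.78839691  39.40541793]
hinge [ 0.60156929 -0.26496367  0.04      ] [245.97307077 206.25825915] [197.91921232 108.77477745] [311.46126257 215.8101469 ] [679.38378771 212.43044071]
```

Dish diameter (55 mm), pin spacing (50 mm) and plate size (209 x 111 mm) all fit. Clamp yaw is about -34° and the nest is at (0.5395, -0.2228). The handle is dark on dark, so I'll take a contrast-boosted crop to find the bolt's state.

Run:
```python
import cv2,numpy as np
f=lambda n,y,x:cv2.resize((255*(cv2.imread(n)[y:y+60,x:x+60]/255.)**.35).astype('uint8'),(390,390),interpolation=2)
cv2.imwrite('pics/crop1.png',np.hstack([f('pics/top0.png',165,220),f('pics/side0.png',135,295)]))
```

```text
(no output)
```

View pics/crop1.png

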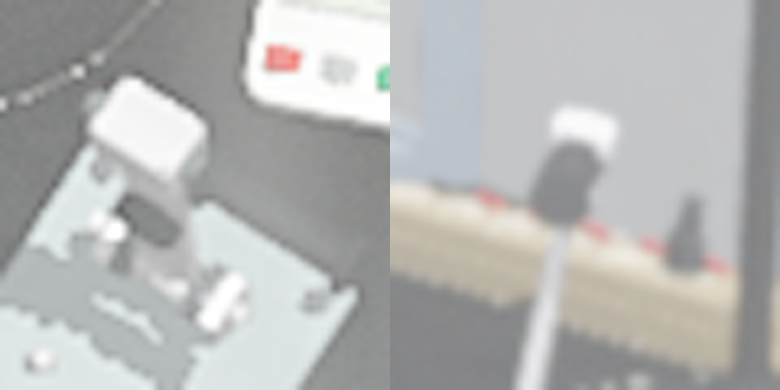

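The block sits at top pixel (243,184), as predicted. In the side view the handle's near flange is at about (321,165), which suggests the bolt is mostly drawn; I'll check that when I reach it. Now I'll move over the dish with the fingers along the clamp's x, partly closed.

send_rows(
  moves=[0, 0, 0.85, 0.7, 0.41, 0, -0.5, 0, 0, 0.85, 0.7, 0.41, -0.4, -0.5, 0, 0, 0.85, 0.7, 0.41, -0.6, -0.5, 0, 0, 0.85, 0.7, 0.41, -0.8, -0.5, 0, 0, 0.85, 0.7, 0.41, -0.8, -0.5, 0, 0, 0, 0, 0, -0.5, -0.5, 0, 0, 0, 0, 0, 0, -0.5, 0, 0, 0, 0, 0, 0, -0.5],
  force=30,
)

```text
t: 0.9
tcp_pos: [0.4143, -0.3934, 0.0867]
tool_rot: [-2.773, -1.476, 0.001]
ft_force: [-0.7, -0.8, 0.5]
gripper_width: 0.748
finger_force: 0.0
```

send_rows(
  moves=[0, 0, 0, 0.16, 0.11, -0.4, -0.5, 0, 0, 0, 0, 0, -0.5, -0.5, 0, 0, 0, 0, 0, -0.4, -0.5, 0, 0, 0, 0, 0, -0.1, -0.5, 0, 0, 0, 0, 0, -0.1, -0.5, 0, 0, 0, 0, 0, 0, -0.5],
)

```text
t: 1.5
tcp_pos: [0.4228, -0.3886, 0.0125]
tool_rot: [2.772, 1.475, 0.001]
ft_force: [-0.5, -0.3, 0.6]
gripper_width: 0.747
finger_force: 0.0
```

Run:
```python
from h import *
im=snap('side','side1');s=read_state();print(s['tcp_pos'],s['ft_force'])
c=cv2.resize(im[180:300,190:340,::-1],None,fx=4,fy=4,interpolation=2);cv2.imwrite('pics/c2.png',c)
```

```text
[ 0.4229531  -0.38861903  0.0127525 ] [ 0.43628525 -0.10656607  0.32147389]
```

View pics/c2.png

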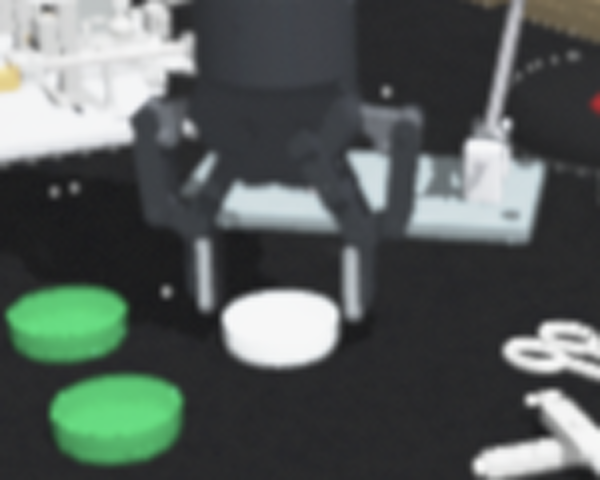

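The fingers straddle the dish (tips at crop (205,308) and (355,315)), and the tips are still clearly above the worktop. I'll lower and feel for contact.

send_rows(
  moves=[0, 0, 0, 0, 0, -0.12, -0.5, 0, 0, 0, 0, 0, -0.12, -0.5, 0, 0, 0, 0, 0, 0, -0.5],
)

```text
t: 1.85
tcp_pos: [0.4222, -0.3875, -0.0016]
tool_rot: [-2.772, -1.476, 0.001]
ft_force: [-1.0, 0.2, -0.3]
gripper_width: 0.752
finger_force: 0.0
```

send_rows(
  moves=[0, 0, 0, 0, 0, 0, 1, 0, 0, 0, 0, 0, 0, 1, 0, 0, 0, 0, 0, 0, 1, 0, 0, 0, 0, 0, 0, 1, 0, 0, 0, 0, 0, 0, 1],
  force=30,
)

```text
t: 2.35
tcp_pos: [0.4227, -0.3879, -0.0006]
tool_rot: [2.773, 1.477, 0.0]
ft_force: [0.7, -0.2, 1.1]
gripper_width: 0.599
finger_force: 31.3
```

send_rows(
  moves=[0, 0, 0, 0, 0, 0.6, 1, 0, 0, 0, 0, 0, 0.6, 1, 0, 0, 0, 0.39, 0.55, 0, 1, 0, 0, 0, 0.39, 0.55, 0, 1, 0, 0, 0, 0.39, 0.55, 0, 1, 0, 0, 0, 0.39, 0.55, 0, 1, 0, 0, 0, 0.39, 0.55, 0, 1, 0, 0, 0, 0.39, 0.55, 0, 1],
)

```text
t: 3.15
tcp_pos: [0.5402, -0.2216, 0.0593]
tool_rot: [2.773, 1.477, -0.0]
ft_force: [1.1, 0.1, 0.3]
gripper_width: 0.596
finger_force: 31.6
```

send_rows(
  moves=[0, 0, 0, 0, 0, 0, 1, 0, 0, 0, 0, 0, 0, 1],
)

```text
t: 3.35
tcp_pos: [0.5398, -0.2223, 0.0592]
tool_rot: [-2.771, -1.479, 0.001]
ft_force: [-0.8, -0.8, 0.4]
gripper_width: 0.595
finger_force: 31.6
```

send_rows(
  moves=[0, 0, 0, 0, 0, -0.3, 1, 0, 0, 0, 0, 0, -0.3, 1, 0, 0, 0, 0, 0, -0.2, 1, 0, 0, 0, 0, 0, -0.1, 1, 0, 0, 0, 0, 0, 0, 1],
)

```text
t: 3.85
tcp_pos: [0.5388, -0.2229, 0.013]
tool_rot: [-2.772, -1.475, 0.002]
ft_force: [-0.2, -0.3, -1.3]
gripper_width: 0.599
finger_force: 31.6
```

send_rows(
  moves=[0, 0, 0, 0, 0, -0.03, 1, 0, 0, 0, 0, 0, -0.02, 1, 0, 0, 0, 0, 0, 0, 1],
)

```text
t: 4.15
tcp_pos: [0.5398, -0.2229, 0.0122]
tool_rot: [2.772, 1.477, 0.001]
ft_force: [0.7, 0.9, 0.1]
gripper_width: 0.6
finger_force: 31.6
```

send_rows(
  moves=[0, 0, 0, 0, 0, -0.02, 1, 0, 0, 0, 0, 0, 0, 1],
)

```text
t: 4.35
tcp_pos: [0.5399, -0.2229, 0.0114]
tool_rot: [2.772, 1.477, 0.001]
ft_force: [-1.5, -0.6, 4.1]
gripper_width: 0.598
finger_force: 31.9
```

send_rows(
  moves=[0, 0, 0, 0, 0, -0.02, 1, 0, 0, 0, 0, 0, 0, 1],
)

```text
t: 4.55
tcp_pos: [0.54, -0.223, 0.0113]
tool_rot: [2.772, 1.476, 0.001]
ft_force: [-4.0, 2.2, 11.2]
gripper_width: 0.6
finger_force: 32.6
```

Seated. Now I'll release and lift.

send_rows(
  moves=[0, 0, 0, 0, 0, 0.03, 1, 0, 0, 0, 0, 0, 0, -0.45, 0, 0, 0, 0, 0, 0, -0.45, 0, 0, 0, 0, 0, 0, -0.45, 0, 0, 0, 0, 0, 0.2, -0.45, 0, 0, 0, 0, 0, 0.5, -0.45, 0, 0, 0, 0, 0, 0.5, -0.45, 0, 0, 0, -0.2, -0.3, 0.8, -0.45],
)

```text
t: 5.35
tcp_pos: [0.5292, -0.2365, 0.1111]
tool_rot: [-2.769, -1.478, 0.002]
ft_force: [0.9, -0.3, -0.1]
gripper_width: 0.723
finger_force: 0.0
```

send_rows(
  moves=[0, 0, 0, -0.2, -0.4, 0.9, -0.45, 0, 0, 0, -0.2, -0.4, 0.9, -0.45, 0, 0, 0, -0.2, -0.6, 0.3, -0.45, 0, 0, 0, -0.1, -0.6, 0, -0.45, 0, 0, 0, -0.1, -0.6, 0, -0.45, 0, 0, 0, 0, 0, 0, -0.45],
)

```text
t: 5.95
tcp_pos: [0.4888, -0.3705, 0.2161]
tool_rot: [2.774, 1.472, -0.001]
ft_force: [0.5, -0.6, -0.5]
gripper_width: 0.729
finger_force: 0.0
```

Run:
```python
from h import *
im=snap('top','top2');im2=snap('side','side2');s=read_state();print(s['tcp_pos'],s['ft_force'])
g=lambda a,y,x:cv2.resize((255*(a[y:y+100,x:x+100,::-1]/255.)**.5).astype('uint8'),(400,400),interpolation=2)
cv2.imwrite('pics/c3.png',np.hstack([g(im,165,185),g(im2,140,245)]))
```

```text
[ 0.48943169 -0.36792984  0.21608528] [-0.6716126  -0.33531284  0.551624  ]
```

View pics/c3.png

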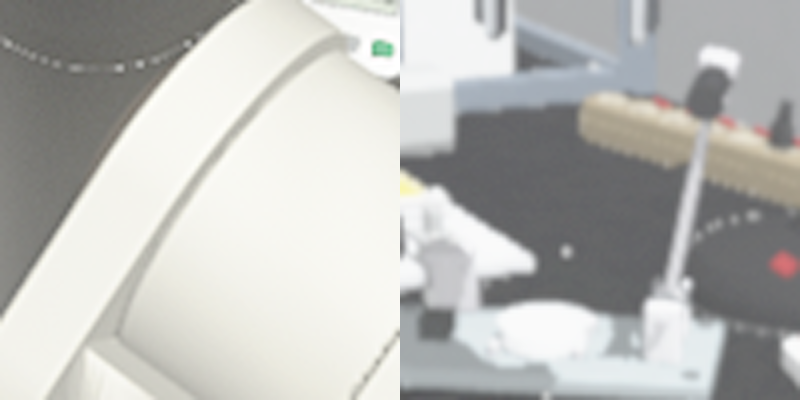

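The side view shows the dish lying flat in the nest at crop (550,330), with the handle at (710,85). Next I'll go over the handle.

send_rows(
  moves=[0, 0, 0, 0.4, 0.2, 0.3, -0.45, 0, 0, 0, 0.6, 0.27, 0, -0.45, 0, 0, 0, 0.6, 0.28, 0, -0.45, 0, 0, 0, 0.54, 0.28, 0, -0.45, 0, 0, 0, 0, 0, 0, -0.45, 0, 0, 0, 0, 0, 0, -0.45],
)

```text
t: 6.65
tcp_pos: [0.5973, -0.3146, 0.2308]
tool_rot: [-2.771, -1.48, 0.001]
ft_force: [0.5, 0.8, 0.9]
gripper_width: 0.723
finger_force: 0.0
```

Run:
```python
from h import *
im2=snap('side','side3');s=read_state();print(s['tcp_pos'],s['tool_rot'],s['joint_pos'])
cv2.imwrite('pics/c4.png',cv2.resize((255*(im2[100:240,270:380,::-1]/255.)**.5).astype('uint8'),None,fx=4,fy=4,interpolation=2))
```

```text
[ 0.59665596 -0.31529169  0.2310908 ] [-2.77175563e+00 -1.47845805e+00  4.43240307e-04] [-4.86077196e-01  4.11035808e-01  5.65093841e-01  1.72516232e+00
 -1.32379235e-04  1.67549500e+00]
```

View pics/c4.png

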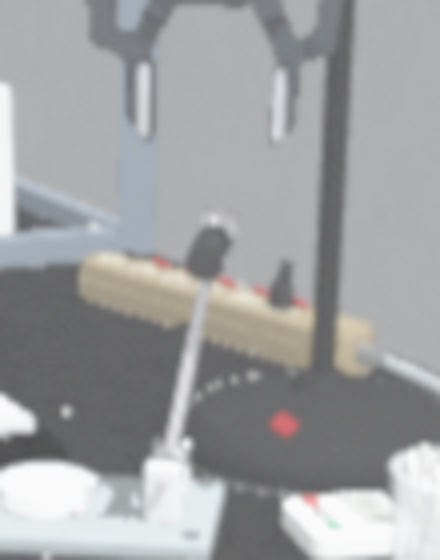

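The handle at crop (210,250) is centred between the fingers at 143 and 280. I'll descend and close gently.

send_rows(
  moves=[0, 0, 0, 0, -0.04, -0.5, -0.45, 0, 0, 0, 0, 0, -0.5, -0.45, 0, 0, 0, 0, 0, -0.44, -0.45, 0, 0, 0, 0, 0, 0, -0.45],
)

```text
t: 7.1
tcp_pos: [0.5947, -0.3179, 0.1561]
tool_rot: [-2.77, -1.474, 0.004]
ft_force: [-0.4, -0.3, -0.5]
gripper_width: 0.727
finger_force: 0.0
```

send_rows(
  moves=[0, 0, 0, 0, 0, 0, 1, 0, 0, 0, 0, 0, 0, 1, 0, 0, 0, 0, 0, 0, 1, 0, 0, 0, 0, 0, 0, 1, 0, 0, 0, 0, 0, 0, 1, 0, 0, 0, 0, 0, 0, 1, 0, 0, 0, 0, 0, 0, 1, 0, 0, 0, 0, 0, 0, 1],
  force=20,
)

```text
t: 7.9
tcp_pos: [0.5964, -0.3181, 0.1604]
tool_rot: [2.772, 1.477, 0.0]
ft_force: [-4.5, 1.7, 5.5]
gripper_width: 0.153
finger_force: 21.5
```

send_rows(
  moves=[0, 0, 0, -0.06, -0.08, 0, 1, 0, 0, 0, -0.06, -0.08, 0, 1, 0, 0, 0, 0, 0, 0, 1],
)

```text
t: 8.2
tcp_pos: [0.5925, -0.3233, 0.1603]
tool_rot: [-2.769, -1.479, -0.01]
ft_force: [6.2, 16.0, 4.0]
gripper_width: 0.152
finger_force: 21.4
```

The bolt is against its drawn-back stop: 17 N along +y, with the pads at clamp y = -54 mm and x = +100 mm as expected. Now I'll work out the arc rows.

Run:
```python
import numpy as np
t=np.linspace(1.75,0,25);x=75-140*np.cos(t);z=40+140*np.sin(t)
for a,b in zip(np.diff(x)/50,np.diff(z)/50):print('%.2f,%.2f,%.2f'%(a*.83,-a*.558,b),end='; ')
```

```text
-0.17,0.11,0.03; -0.17,0.11,0.01; -0.17,0.11,-0.00; -0.17,0.11,-0.02; -0.17,0.11,-0.03; -0.17,0.11,-0.04; -0.16,0.11,-0.06; -0.16,0.11,-0.07; -0.15,0.10,-0.09; -0.15,0.10,-0.10; -0.14,0.09,-0.11; -0.13,0.09,-0.13; -0.13,0.08,-0.14; -0.12,0.08,-0.15; -0.11,0.07,-0.16; -0.10,0.07,-0.17; -0.09,0.06,-0.17; -0.08,0.05,-0.18; -0.07,0.04,-0.19; -0.05,0.04,-0.19; -0.04,0.03,-0.20; -0.03,0.02,-0.20; -0.02,0.01,-0.20; -0.01,0.00,-0.20;
```

send_rows(
  moves=[0, 0, 0, 0.03, 0.05, 0, 1, 0, 0, 0, -0.17, 0.11, 0.03, 1, 0, 0, 0, -0.17, 0.11, 0.01, 1, 0, 0, 0, -0.17, 0.11, 0, 1, 0, 0, 0, -0.17, 0.11, -0.02, 1, 0, 0, 0, 0, 0, 0, 1],
  force=35,
)

```text
t: 8.8
tcp_pos: [0.5593, -0.3009, 0.162]
tool_rot: [2.77, 1.477, 0.006]
ft_force: [6.2, 3.6, 5.0]
gripper_width: 0.15
finger_force: 35.1
```

send_rows(
  moves=[0, 0, 0, -0.17, 0.11, -0.03, 1, 0, 0, 0, -0.17, 0.11, -0.04, 1, 0, 0, 0, -0.16, 0.11, -0.06, 1, 0, 0, 0, -0.16, 0.11, -0.07, 1, 0, 0, 0, -0.15, 0.1, -0.09, 1, 0, 0, 0, -0.15, 0.1, -0.1, 1, 0, 0, 0, 0, 0, 0, 1],
)

```text
t: 9.5
tcp_pos: [0.511, -0.269, 0.1416]
tool_rot: [2.771, 1.477, 0.005]
ft_force: [5.8, 3.5, 3.9]
gripper_width: 0.147
finger_force: 35.8
```

send_rows(
  moves=[0, 0, 0, -0.14, 0.09, -0.11, 1, 0, 0, 0, -0.13, 0.09, -0.13, 1, 0, 0, 0, -0.13, 0.08, -0.14, 1, 0, 0, 0, -0.12, 0.08, -0.15, 1, 0, 0, 0, -0.11, 0.07, -0.16, 1, 0, 0, 0, -0.1, 0.07, -0.17, 1, 0, 0, 0, 0, 0, 0, 1],
)

```text
t: 10.2
tcp_pos: [0.4747, -0.245, 0.098]
tool_rot: [2.771, 1.477, 0.005]
ft_force: [5.6, 3.2, 3.3]
gripper_width: 0.146
finger_force: 37.6
```

send_rows(
  moves=[0, 0, 0, -0.09, 0.06, -0.17, 1, 0, 0, 0, -0.08, 0.05, -0.18, 1, 0, 0, 0, -0.07, 0.04, -0.19, 1, 0, 0, 0, -0.05, 0.04, -0.19, 1, 0, 0, 0, -0.04, 0.03, -0.2, 1, 0, 0, 0, -0.03, 0.02, -0.2, 1, 0, 0, 0, 0, 0, 0, 1],
)

```text
t: 10.9
tcp_pos: [0.4568, -0.233, 0.0414]
tool_rot: [2.772, 1.478, 0.005]
ft_force: [1.8, 5.9, 7.3]
gripper_width: 0.145
finger_force: 40.1
```

send_rows(
  moves=[0, 0, 0, -0.02, 0.01, -0.2, 1, 0, 0, 0, -0.01, 0, -0.15, 1, 0, 0, 0, 0, 0, -0.06, 1, 0, 0, 0, 0, 0, 0, 1],
)

```text
t: 11.3
tcp_pos: [0.455, -0.2319, 0.0211]
tool_rot: [-2.771, -1.478, -0.004]
ft_force: [0.8, 10.6, 6.0]
gripper_width: 0.151
finger_force: 41.0
```

send_rows(
  moves=[0, 0, 0, 0, 0, -0.03, 1, 0, 0, 0, 0, 0, 0, 1],
)

```text
t: 11.5
tcp_pos: [0.455, -0.2319, 0.0199]
tool_rot: [-2.771, -1.478, -0.005]
ft_force: [-0.1, 10.4, 5.7]
gripper_width: 0.15
finger_force: 41.2
```

send_rows(
  moves=[0, 0, 0, 0, 0, -0.04, 1, 0, 0, 0, 0, 0, 0, 1],
)

```text
t: 11.7
tcp_pos: [0.455, -0.2319, 0.0179]
tool_rot: [-2.771, -1.478, -0.005]
ft_force: [0.0, 11.1, 5.4]
gripper_width: 0.146
finger_force: 41.2
```

Run:
```python
from h import *
im2=snap('side','side4');s=read_state();print(s['tcp_pos'],s['ft_force'])
X=np.array([.830,-.558,0]);Y=np.array([.558,.830,0])
for p in[(-65,-75,40),(-65,-53,40),(75,-15,40),(-65,0,40),(-65,24,49)]:
    q=np.array([.5395,-.2228,0])+(X*p[0]+Y*p[1])/1000;q[2]=p[2]/1000;print(p,(proj('side',q)-[220,150])*5)
cv2.imwrite('pics/c5.png',cv2.resize((255*(im2[150:250,220:350,::-1]/255.)**.5).astype('uint8'),None,fx=5,fy=5,interpolation=2))
```

```text
[ 0.45502835 -0.23186428  0.0179504 ] [ 0.73384887 10.58787607  6.3036079 ]
(-65, -75, 40) [128.58564966 366.09236664]
(-65, -53, 40) [140.53474756 349.939858  ]
(75, -15, 40) [453.83473397 339.0675605 ]
(-65, 0, 40) [167.41577581 313.60271819]
(-65, 24, 49) [178.20388988 280.68494267]
```

View pics/c5.png

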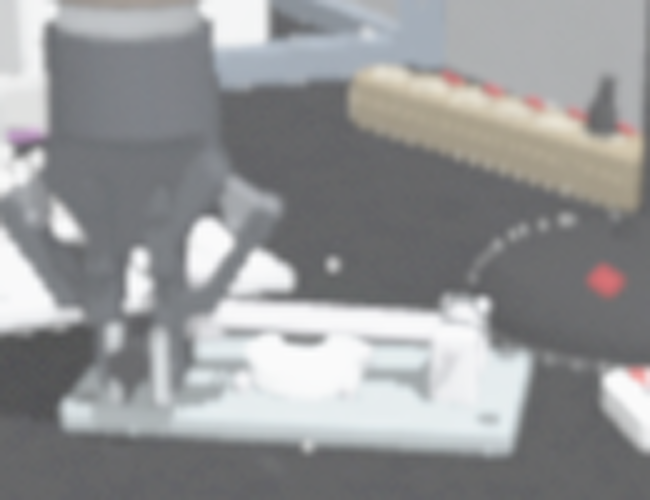

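The arm lies almost level over the dish, from crop (220,318) to (440,325) against a predicted 316 and 327. I'll press a little more to find the stop.

send_rows(
  moves=[0, 0, 0, 0, 0, -0.04, 1, 0, 0, 0, 0, 0, 0, 1],
)

```text
t: 11.95
tcp_pos: [0.455, -0.2319, 0.016]
tool_rot: [-2.771, -1.478, -0.005]
ft_force: [-1.1, 10.4, 6.9]
gripper_width: 0.149
finger_force: 41.3
```

send_rows(
  moves=[0, 0, 0, 0, 0, -0.03, 1, 0, 0, 0, 0, 0, 0, 1],
)

```text
t: 12.15
tcp_pos: [0.455, -0.2319, 0.0147]
tool_rot: [-2.771, -1.478, -0.004]
ft_force: [-0.7, 10.0, 8.4]
gripper_width: 0.152
finger_force: 41.7
```

Run:
```python
from h import *
a=cv2.imread('pics/side4.png',0).astype(float);b=cv2.cvtColor(snap('side','side5'),cv2.COLOR_RGB2GRAY).astype(float)
def edge(im,c):  # subpixel top & bottom of bright arm
    col=im[205:222,c-1:c+2].mean(1); return np.round(col).astype(int)
for c in(268,275):print(c,edge(a,c),edge(b,c),sep='\n')
```

```text
268
[201 212 215 177 132 182 230 240 240 225 164 107 145 199 219 217 185]
[148 175 194 165 101 120 207 237 241 238 217 161 156 199 219 217 186]
275
[234 223 176  96  61 129 214 239 242 235 201 170 198 228 244 247 247]
[234 224 177  96  48  88 168 226 240 242 231 203 203 224 241 247 247]
```

send_rows(
  moves=[0, 0, 0, 0, 0, -0.03, 1, 0, 0, 0, 0, 0, 0, 1],
)

```text
t: 12.4
tcp_pos: [0.4551, -0.2319, 0.0139]
tool_rot: [-2.771, -1.478, -0.005]
ft_force: [-4.0, 12.6, 15.4]
gripper_width: 0.149
finger_force: 42.4
```

Run:
```python
from h import *
b=cv2.cvtColor(snap('side','side6'),cv2.COLOR_RGB2GRAY).astype(float)
for c in(268,275):print(c,np.round(b[205:222,c-1:c+2].mean(1)).astype(int),sep='\n')
```

```text
268
[148 168 175 143  92 109 191 232 240 239 222 168 158 200 219 217 186]
275
[234 224 177  97  48  74 148 219 239 242 233 209 207 224 241 247 247]
```

The arm is on its stop: force rose to 15 N and the arm stopped moving. Now I'll slide the bolt along clamp +y.

send_rows(
  moves=[0, 0, 0, 0.045, 0.066, 0, 1, 0, 0, 0, 0.045, 0.066, 0, 1, 0, 0, 0, 0.045, 0.066, 0, 1, 0, 0, 0, 0, 0, 0, 1],
)

```text
t: 12.85
tcp_pos: [0.4612, -0.2228, 0.014]
tool_rot: [2.772, 1.477, 0.001]
ft_force: [-6.9, 6.1, 14.7]
gripper_width: 0.15
finger_force: 42.3
```

send_rows(
  moves=[0, 0, 0, 0.045, 0.066, 0, 1, 0, 0, 0, 0.045, 0.066, 0, 1, 0, 0, 0, 0.03, 0.05, 0, 1, 0, 0, 0, 0, 0, 0, 1],
)

```text
t: 13.25
tcp_pos: [0.4672, -0.2138, 0.014]
tool_rot: [2.772, 1.477, 0.001]
ft_force: [-6.7, 6.2, 15.6]
gripper_width: 0.148
finger_force: 42.4
```

send_rows(
  moves=[0, 0, 0, 0.02, 0.03, 0, 1, 0, 0, 0, 0.02, 0.03, 0, 1, 0, 0, 0, 0, 0, 0, 1],
)

```text
t: 13.55
tcp_pos: [0.4675, -0.2132, 0.0138]
tool_rot: [2.771, 1.473, -0.007]
ft_force: [-17.3, -9.5, 17.0]
gripper_width: 0.149
finger_force: 42.5
```

The bolt is home: 22.5 mm of travel, then a 17 N stop. I'll relax the push, then ease up to test the latch before opening.

send_rows(
  moves=[0, 0, 0, -0.02, -0.03, 0, 1, 0, 0, 0, 0, 0, 0.03, 1, 0, 0, 0, 0, 0, 0.03, 1, 0, 0, 0, 0, 0, 0.03, 1, 0, 0, 0, 0, 0, 0.03, 1, 0, 0, 0, 0, 0, 0.02, 1, 0, 0, 0, 0, 0, 0, 1],
)

```text
t: 14.25
tcp_pos: [0.4673, -0.2133, 0.0194]
tool_rot: [2.773, 1.476, -0.003]
ft_force: [-5.0, -2.7, 2.8]
gripper_width: 0.15
finger_force: 41.0
```

send_rows(
  moves=[0, 0, 0, 0, 0, 0.02, 1, 0, 0, 0, 0, 0, 0.02, 1, 0, 0, 0, 0, 0, 0, 1],
)

```text
t: 14.55
tcp_pos: [0.4671, -0.2132, 0.0202]
tool_rot: [-2.773, -1.476, 0.004]
ft_force: [-1.6, -6.3, -7.8]
gripper_width: 0.151
finger_force: 40.0
```

The keeper is taking the spring load (fz is now negative). Opening slightly, then lifting clear.

send_rows(
  moves=[0, 0, 0, 0, 0, -0.02, 0.3, 0, 0, 0, 0, 0, 0, 0.3, 0, 0, 0, 0, 0, 0, 0.3, 0, 0, 0, 0, 0, 0, 0.3, 0, 0, 0, 0, 0, 0.15, 0.3, 0, 0, 0, 0, 0, 0.4, 0.3, 0, 0, 0, 0, 0, 0.6, 0.3],
)

```text
t: 15.25
tcp_pos: [0.4672, -0.2122, 0.0773]
tool_rot: [-2.771, -1.476, 0.002]
ft_force: [0.3, 0.1, -0.3]
gripper_width: 0.347
finger_force: 0.0
```

send_rows(
  moves=[0, 0, 0, 0, 0, 0.8, 0.3, 0, 0, 0, 0, 0, 0.8, 0.3, 0, 0, 0, -0.5, -0.5, 0.8, 0.3, 0, 0, 0, -0.8, -0.8, 0, 0.3, 0, 0, 0, -0.8, -0.8, 0, 0.3, 0, 0, 0, -0.8, -0.8, 0, 0.3, 0, 0, 0, -0.8, -0.8, 0, 0.3, 0, 0, 0, 0, 0, 0, 0.3],
)

```text
t: 16.05
tcp_pos: [0.2994, -0.3807, 0.1956]
tool_rot: [2.776, 1.468, -0.001]
ft_force: [0.0, 0.6, 0.3]
gripper_width: 0.35
finger_force: 0.0
```

Run:
```python
from h import *
im=snap('top','top7');im2=snap('side','side7');s=read_state();print(s['t'],s['tcp_pos'],s['ft_force'])
g=lambda a,y,x:cv2.resize((255*(a[y:y+130,x:x+130,::-1]/255.)**.5).astype('uint8'),(400,400),interpolation=2)
cv2.imwrite('pics/c7.png',np.hstack([g(im,170,170),g(im2,140,220)]))
```

```text
16.15 [ 0.30228429 -0.37819227  0.19542458] [ 0.34759253  0.32952332 -0.00896264]
```

View pics/c7.png

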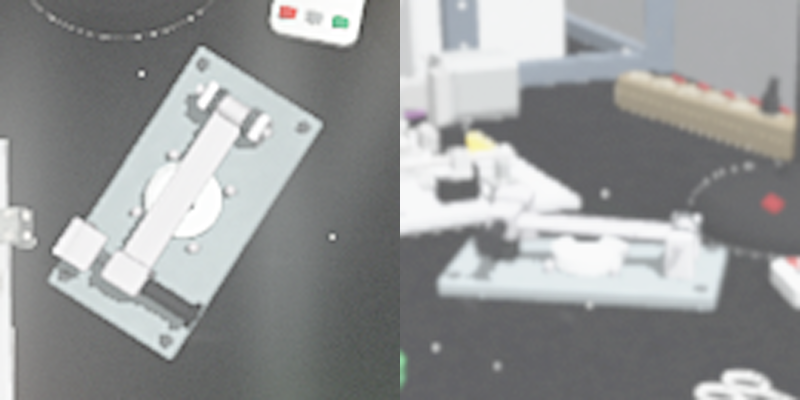

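The arm stays shut by itself over the dish, the dish is centred among the pins at crop (183,200), and the bolt is under the keeper at (78,243). I'll hand in.

```bash
python3 -c "
from cell import r
print(r.hand_in())"
```

```text
the job is handed in; nothing more can be done
None
```

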